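# Feed the next wafer box from a bottom-feed magazine

### The job

Feed out the next wafer box from the bottom of the magazine: with the orange-gripped push rod, reach in level through the small hole at the back, over the hidden spring latch, and push the bottom box out along the outfeed until you feel it come up firmly against the rubber-faced end stop, without ramming it. Then draw the rod right out so that the stack drops down behind the latch, and lay the rod flat on the bench; leave everything else where it is.

Things in the scene. Friction and masses are not known exactly. Their poses are not given: they have to be found in the camera images.
- magazine: Aluminium magazine bolted to the bench. Origin: on the bench under the stack's centre; x = feed direction (towards the bench's left), z up. Base x -75 to +146 mm, 88 mm wide (feet 122), flat deck 22 mm high. Clear tower x -42 to +41 mm, 126 mm high, holds five stacked wafer boxes with 1 to 4 mm play. Behind it a closed grey latch housing, x -75 to -42 mm, 49 mm high.
- gate (a point): Foot of the tower's front panel, at deck level, x = +41 mm in the magazine. Only the bottom box fits under the panel (20 mm). In front is the outfeed: slippery deck between rails 10 mm high, 72 mm apart, with a dark end stop (15 mm high, thumb screw) clamped somewhere along it: its rubber face stands 108 to 123 mm ahead of the stack's centre (not measured: feel for it) and yields 1 mm for each 4 N.
- port (a point): Centre of the round hole, 12 mm wide, with a thin brass ring, in the outer face of the grey back plate, 75 mm behind the stack's centre and 31 mm above the bench. From here the rod's way runs level along the magazine's +x: through the 8 mm plate, over the latch's ramp, on to the back of the bottom box (its back edge 40 mm beyond the hole).
- latch (a joint): Hidden spring latch, 0 = up, positive = pressed down (m, up to 0.015). Its brass tooth stands 4.5 mm above the deck and holds the bottom box back. Its ramp (33 degrees, 9 to 26 mm inside the hole, to 13.5 mm above the deck) lies in the rod's way: a level rod rides over it with 2 to 5 N and holds it down about 8 mm, which frees the box; it springs up when the rod is drawn out.
- push_rod: Push rod lying on the bench, 200 mm long, 0.11 kg. Origin: centre of the underside of its orange square grip, 24 x 24 mm and 60 mm long (x -30 to +30 mm). Its x axis points along the 8 mm steel shaft, whose axis lies 12 mm above the origin and whose flat end is 170 mm ahead of it. z is up as it lies.
- rod_tip (a point): Centre of the flat end of the rod's shaft; x axis along the rod, outward.
- wafer_box_1: Round pale wafer box number 1 from the bottom of the stack at the start, 69 mm wide (lid; the lower 8 mm are 66 mm wide), 15.5 mm high, 0.03 to 0.055 kg (the wafer inside is fragile). Origin: centre of its underside, z up.
- wafer_box_2: Round pale wafer box number 2 from the bottom of the stack at the start, 69 mm wide (lid; the lower 8 mm are 66 mm wide), 15.5 mm high, 0.03 to 0.055 kg (the wafer inside is fragile). Origin: centre of its underside, z up.
- wafer_box_3: Round pale wafer box number 3 from the bottom of the stack at the start, 69 mm wide (lid; the lower 8 mm are 66 mm wide), 15.5 mm high, 0.03 to 0.055 kg (the wafer inside is fragile). Origin: centre of its underside, z up.
- wafer_box_4: Round pale wafer box number 4 from the bottom of the stack at the start, 69 mm wide (lid; the lower 8 mm are 66 mm wide), 15.5 mm high, 0.03 to 0.055 kg (the wafer inside is fragile). Origin: centre of its underside, z up.
- wafer_box_5: Round pale wafer box number 5 from the bottom of the stack at the start, 69 mm wide (lid; the lower 8 mm are 66 mm wide), 15.5 mm high, 0.03 to 0.055 kg (the wafer inside is fragile). Origin: centre of its underside, z up.
- tip_case: Translucent case, 30 x 100 x 22 mm, a bystander; origin: centre of its underside.
- tweezers: Tweezers, 126 mm long, a bystander; origin: centre of the underside.
- flux_jar: Jar with a black cap, 42 mm wide, 52 mm high, a bystander; origin: centre of its underside.
- loupe: Black eye loupe, 43 mm wide, 34 mm high, a bystander; origin: centre of its underside.

How it is judged:
On the way, in this order (a step that is already met when the one before it is completed fails the run):
1. the rod, in through the hole, has pressed the latch down at least 5 mm while the bottom box is still in the magazine (value of joint latch above 0.005 m and x of rod_tip in the frame of magazine between -0.055 and -0.02 m and horizontal distance between wafer_box_1 and magazine below 0.007 m).
2. the rod presses box 1, out of the tower, up against the end stop (rod on box more than 4 N) (x of wafer_box_1 in the frame of magazine between 0.0725 and 0.093 m and y of wafer_box_1 in the frame of magazine between -0.004 and 0.004 m and contact force between push_rod and wafer_box_1 above 4 N).
At the end, for the whole second after the job is handed in: Box 1 flat on the outfeed, its centre 72.5 to 93 mm ahead of the stack's centre and within 4 mm of the middle; boxes 2 to 5 in the tower, within 7 mm of its centre, one place lower, box 2 flat on the deck; the latch up again (under 1.5 mm); the rod flat on the bench; all at rest (x of wafer_box_1 in the frame of magazine between 0.0725 and 0.093 m and y of wafer_box_1 in the frame of magazine between -0.004 and 0.004 m and angle between each of wafer_box_1, wafer_box_2's own z axis and vertical below 0.06 rad and z of each of wafer_box_1, wafer_box_2 in the frame of magazine below 0.0245 m and linear speed of each of wafer_box_1, push_rod below 0.01 m/s and value of joint latch below 0.0015 m and horizontal distance between each of wafer_box_2, wafer_box_3, wafer_box_4, wafer_box_5 and magazine below 0.007 m and z of wafer_box_5 in the frame of magazine below 0.0725 m and height (world z) of push_rod between -0.004 and 0.028 m and angle between push_rod's own x axis and vertical between 1.5 and 1.64 rad and height (world z) of rod_tip between 0.006 and 0.018 m); the robot touches nothing.
It fails at once if the bottom box is rammed: the rod pushes on it with more than 20 N (contact force between push_rod and wafer_box_1 above 20 N).
It fails at once if a wafer box is tipped by more than 20 degrees (angle between any of wafer_box_1, wafer_box_2, wafer_box_3, wafer_box_4, wafer_box_5's own z axis and vertical above 0.35 rad).
It fails at once if a bystander is moved by more than 20 mm (distance of any of tip_case, tweezers, flux_jar, loupe from where it was at the start of the episode above 0.02 m).
It also fails if it takes over 45 s, if anything falls off the work surface, if the arm or the gripper's body presses on something with over 40 N, if the wrist force passes 120 N, or if a joint passes its speed limit or range.

### The arm

A 7-joint arm with a two-finger parallel gripper is mounted at the origin on a cart in front of the work surface, level with it; the furniture and walls round the work are solid. World frame = base frame: x ahead of the robot, y to its left, z up, the work surface at z = 0. Lengths are in m, angles in rad, forces in N, time in s.
With the tool pointing down it reaches from about 0.425 to 0.975 m from the base axis. Payload 16.7 kg.
Tool frame: the origin (TCP) lies midway between the tips of the shut fingers; the grasp point (between the pads) lies 19 mm behind it; z points along the fingers, y is the line along which they close (so a half turn about z gives the same grasp; the last joint's range is limited). The gripper opens to 85 mm and grips with 20 to 120 N. Pads are 22 mm wide; open, the fingers measure 114 mm over their backs; the gripper's body (76 mm by 85 mm) begins 54 mm behind the grasp point. The pads swing forward as they close: fully open they stand 13 mm farther back than shut.
Start: joints at [1.183, 0.426, 0.074, 1.606, -0.034, 1.111, -0.067], TCP at [0.16, -0.656, 0.209] pointing down, gripper open.
Joint ranges: [-2.85, 2.85], [-0.5, 2.14], [-1.23, 1.37], [0.21, 2.46], [-1.02, 4.16], [0.16, 2.05], [-2.73, 2.73]. Speed limits (rad/s): [1.89, 1.89, 2.39, 2.39, 3.01, 3.01, 3.01].

### API

Orientations are given as a rotation vector (axis times angle).
In Python, from bench import arm gives the robot as it stands.
- The arm moves only by the shell command python3 -m handwheel 'ROWS' [FORCE]. ROWS is JSON, a list of rows, each an object of numbers: "hand": the finger opening in cm, from 0 to 8.54; "dx", "dy", "dz": the shift along the tool's x, y, z in cm; "ax", "ay", "az": the turn, a rotation vector about the tool's x, y, z in degrees. In form: [{"hand": .., "dx": .., "dy": .., "dz": .., "ax": .., "ay": .., "az": ..}, ...]. A call has 1 to 8 rows; each row shifts and turns the commanded pose from where the row before left it, along the tool's axes as they then stand; what a row does not reach is not made up. A row lasts 1/10 s, in which the tool goes at most 50 mm and 8.59 degrees, less where a joint would pass 70% of its speed; a pose out of reach is approached as far as the arm can. A call with a gripper value outside its range is refused whole. The fingers move at their own pace and stop on an object; FORCE is the grip in N (left out, the last holds). Time passes only in rows, so rows that do not move let the fingers close. It gives the time, the measured TCP pose, the force, the opening and the grip force at its end, in the units of the state.
- arm.state(): the state, without advancing time (a new reading comes with each control period).
- arm.camera(name): name is "scene" or "top" or "wrist"; returns (picture, depth): 384x512x3 uint8, red, green, blue; 384x512 float32, m along the optical axis (not along the pixel's ray), 0 where there is no reading.
- arm.get_calibration(name): a dict with "fx", "fy", "cx", "cy" (pixels), "k1" (the pictures are not rectified: a ray, as slopes to the right and down, at radius r is drawn at 1 + k1 r^2 times it, then the intrinsics apply), "R" (3x3) and "t" (3): a world point X has camera coordinates R X + t. Camera axes: x right, y down, z forward; pixel columns grow to the right and rows downward; lengths in m; the calibration is good to about 2 mm. A picture is of the moment at which its call begins: read the wrist's pose just before it. get_calibration takes no time and is no camera call; for the wrist camera it gives the pose at the moment of the call.
- arm.job_done(): hands the job in; it is judged then, once.
The state is a dict: "t": time; "joints": joint angles; "joint_vel": joint speeds; "effort": joint torques, N m; "eef_pos": TCP position; "ee_rot": TCP orientation; "contact_force": force on the tool from outside, world axes, zero at the start; "wrist_torque": the same for the moment, N m; "finger_gap": finger opening in m; "grasp_force": force on a finger pad.
Only numpy, scipy, OpenCV 4.12 (cv2) and the standard library are available. Lean on these libraries where they do the work, as an engineer would, in place of code of your own. Each camera call takes 0.05 s, during which the arm holds its last target. There are 200 camera calls.

## Working session

There is one attempt and no reset: what is moved stays moved. The work goes in short steps, Python scripts to look and compute and a shell command to move; the robot and the scene stay as the last step left them, time stands still between calls to the robot, and variables do not carry over. Pictures are saved under pics/ and viewed, at most 13 in all, crops included, and the job is handed in when it is done.

```bash
mkdir -p pics; ls; cat > h.py <<'E'
import numpy as np, cv2
from bench import arm
from scipy.spatial.transform import Rotation as R
def snap(name,fn):
    c=arm.get_calibration(name); p,d=arm.camera(name)
    cv2.imwrite(f'pics/{fn}.png',p[:,:,::-1]); np.savez(f'pics/{fn}.npz',p=p,d=d,**{k:np.array(v) for k,v in c.items()})
def load(fn): return np.load(f'pics/{fn}.npz')
def ray(c,u,v):
    x=(u-c['cx'])/c['fx']; y=(v-c['cy'])/c['fy']; X,Y=x,y
    for _ in range(10):
        s=1+c['k1']*(X*X+Y*Y); X,Y=x/s,y/s
    return np.array([X,Y,1.0])
def onz(c,u,v,z):
    r=c['R'].T@ray(c,u,v); o=-c['R'].T@c['t']; return o+r*(z-o[2])/r[2]
def atd(c,u,v,w=0):
    u0,v0=int(round(u)),int(round(v)); d=np.median(c['d'][v0-w:v0+w+1,u0-w:u0+w+1])
    return c['R'].T@(ray(c,u,v)*d-c['t'])
def proj(c,P):
    q=c['R']@np.array(P)+c['t']; x,y=q[:2]/q[2]; s=1+c['k1']*(x*x+y*y)
    return np.array([c['fx']*x*s+c['cx'],c['fy']*y*s+c['cy']])
E
python3 - <<'E'
from h import *
print(arm.state())
for n in('top','scene'): snap(n,n+'0')
a=[cv2.imread(f'pics/{n}0.png') for n in('top','scene')]
cv2.imwrite('pics/top0b.png',cv2.resize(a[0],(800,600),interpolation=2))
cv2.imwrite('pics/scene0b.png',cv2.resize(a[1],(800,600),interpolation=2))
E
```

```text
pics
{'t': 0.0, 'joints': array([ 1.18250187,  0.42673115,  0.0738687 ,  1.60662704, -0.03409144,
        1.11079104, -0.06710984]), 'joint_vel': array([ 0.00065928, -0.00117538, -0.00047874, -0.00139657, -0.00010844,
       -0.00075466,  0.00174075]), 'effort': array([ 2.87168696e-03, -9.49829292e+01,  3.76173198e+00, -4.63501704e+01,
        1.90058240e-02,  1.04665960e-02, -4.03551564e-05]), 'eef_pos': array([ 0.15950858, -0.65542545,  0.20820288]), 'ee_rot': array([-3.11797609e+00, -3.73970637e-01,  4.14755762e-04]), 'contact_force': array([-1.18788705,  1.00869557, -0.24703352]), 'wrist_torque': array([-0.00636238,  0.03071639,  0.04506986]), 'grasp_force': 0.0, 'finger_gap': 0.0852700042628409}
```

View pics/top0b.png

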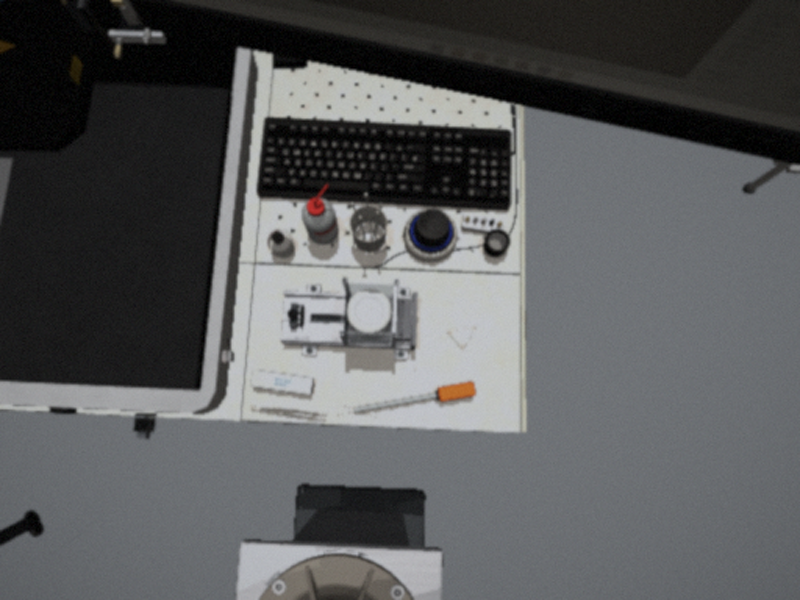

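View pics/scene0b.png

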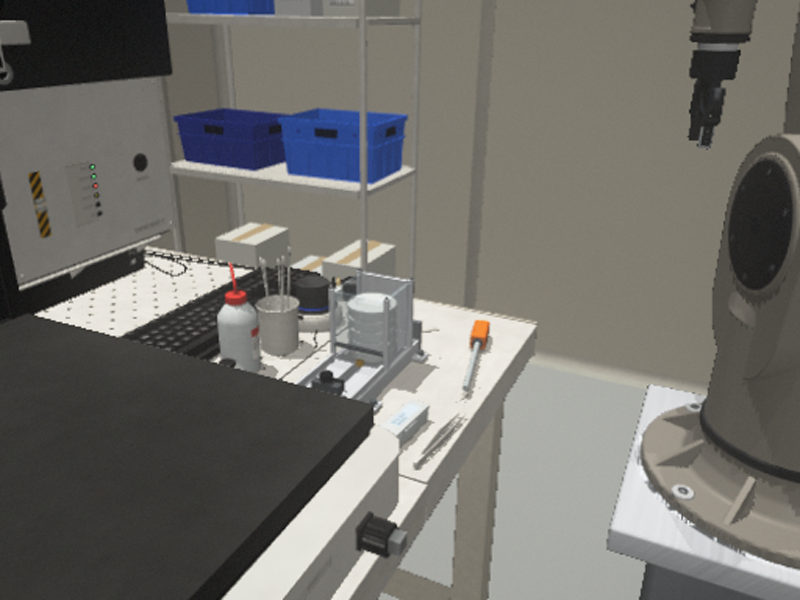

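The top view shows the magazine at about (350,320), feeding left (+y). The rod is below it, with its grip at (457,391) and tip near (357,411). The bystanders sit clear of the rod's path.

```bash
python3 - <<'E'
from h import *
c=load('top0')
np.set_printoptions(precision=4,suppress=True)
def p(n,u,v,z): print(n,onz(c,u*.64,v*.64,z),atd(c,u*.64,v*.64))
p('gripback',474,390,.024);p('gripfront',439,394,.024);p('gripmid',457,391,.024);p('tip',357,411,.012)
p('base L top',284,292,.022);p('base L bot',283,345,.022)
p('boxtop',369,311,.10);p('hous R top',416,293,.049);p('hous R bot',416,348,.049)
p('tipcase',283,383,.022);p('tweez near',326,413,.0);p('jar',497,242,.0)
s=arm.state();w=arm.get_calibration('wrist');Rt=R.from_rotvec(s['ee_rot']).as_matrix()
print('TCP R',Rt);print('cam in tool',Rt.T@(-w['R'].T@w['t']-s['eef_pos']),'axes',Rt.T@w['R'].T)
print(w['fx'],w['cx'],w['cy'])
E
```

```text
gripback [ 0.4013 -0.2026  0.024 ] [ 0.4012 -0.2023  0.0261]
gripfront [ 0.3926 -0.1464  0.024 ] [ 0.3927 -0.1464  0.0229]
gripmid [ 0.3986 -0.1752  0.024 ] [ 0.3986 -0.1753  0.0234]
tip [ 0.3605 -0.0153  0.012 ] [ 0.3605 -0.0155  0.0142]
base L top [0.5508 0.1163 0.022 ] [0.5478 0.1138 0.0351]
base L bot [0.4616 0.1109 0.022 ] [ 0.4646  0.115  -0.    ]
boxtop [ 0.5085 -0.0302  0.1   ] [ 0.5088 -0.0301  0.0985]
hous R top [ 0.5519 -0.103   0.049 ] [ 0.5519 -0.103   0.049 ]
hous R bot [ 0.4621 -0.1058  0.049 ] [ 0.4693 -0.1082 -0.0019]
tipcase [0.3998 0.1061 0.022 ] [0.3998 0.1062 0.0213]
tweez near [0.3555 0.0358 0.    ] [ 0.3555  0.036  -0.0015]
jar [ 0.6612 -0.2436  0.    ] [ 0.6508 -0.2378  0.0304]
TCP R [[ 0.9716  0.2365 -0.0003]
 [ 0.2365 -0.9716  0.0011]
 [-0.0001 -0.0011 -1.    ]]
cam in tool [ 0.0748 -0.001  -0.1658] axes [[ 0.0001 -0.9568 -0.2907]
 [ 1.      0.      0.0002]
 [-0.0002 -0.2907  0.9568]]
264.5461036209436 254.89318766732384 185.83132205473822
```

```bash
cat >> h.py <<'E'
def pose(h,tilt=0):
    h,t=np.radians(h),np.radians(tilt); f=np.array([np.cos(h),np.sin(h),0]); up=np.array([0,0,1.])
    z=-np.cos(t)*up+np.sin(t)*f; x=np.cos(t)*f+np.sin(t)*up
    return np.c_[x,np.cross(z,x),z]
def plan(pt,Rt,n=1):
    s=arm.state(); p=s['eef_pos']; r0=R.from_rotvec(s['ee_rot']); w=(r0.inv()*R.from_matrix(Rt)).as_rotvec()
    print('t',s['t'],'turn/row deg',np.degrees(w)/n)
    for i in range(n): print(np.round((r0*R.from_rotvec(w*i/n)).inv().apply((np.array(pt)-p)/n)*100,2))
E
python3 - <<'E'
from h import *
plan([.485,-.2,.125],pose(93,40),14)
E
```

```text
t 0.1 turn/row deg [ 1.96821616  2.37583782 -5.41967807]
[ 3.03 -2.61  0.6 ]
[ 3.23 -2.29  0.81]
[ 3.39 -1.95  1.02]
[ 3.51 -1.58  1.23]
[ 3.59 -1.2   1.42]
[ 3.62 -0.8   1.61]
[ 3.61 -0.4   1.78]
[ 3.55 -0.    1.93]
[3.45 0.4  2.07]
[3.3  0.79 2.19]
[3.12 1.17 2.29]
[2.89 1.54 2.37]
[2.63 1.88 2.42]
[2.34 2.2  2.46]
```

```bash
python3 -m handwheel '[{"hand":8.5,"dx":3.0,"dy":-2.6,"dz":0.6,"ax":2,"ay":2.4,"az":-5.4},{"hand":8.5,"dx":3.2,"dy":-2.3,"dz":0.8,"ax":2,"ay":2.4,"az":-5.4},{"hand":8.5,"dx":3.4,"dy":-2.0,"dz":1.0,"ax":2,"ay":2.4,"az":-5.4},{"hand":8.5,"dx":3.5,"dy":-1.6,"dz":1.2,"ax":2,"ay":2.4,"az":-5.4},{"hand":8.5,"dx":3.6,"dy":-1.2,"dz":1.4,"ax":2,"ay":2.4,"az":-5.4},{"hand":8.5,"dx":3.6,"dy":-0.8,"dz":1.6,"ax":2,"ay":2.4,"az":-5.4},{"hand":8.5,"dx":3.6,"dy":-0.4,"dz":1.8,"ax":2,"ay":2.4,"az":-5.4}]'
python3 -m handwheel '[{"hand":8.5,"dx":3.55,"dy":0,"dz":1.9,"ax":2,"ay":2.4,"az":-5.4},{"hand":8.5,"dx":3.45,"dy":0.4,"dz":2.0,"ax":2,"ay":2.4,"az":-5.4},{"hand":8.5,"dx":3.3,"dy":0.8,"dz":2.1,"ax":2,"ay":2.4,"az":-5.4},{"hand":8.5,"dx":3.1,"dy":1.2,"dz":2.2,"ax":2,"ay":2.4,"az":-5.4},{"hand":8.5,"dx":2.9,"dy":1.5,"dz":2.3,"ax":2,"ay":2.4,"az":-5.4},{"hand":8.5,"dx":2.6,"dy":1.9,"dz":2.4,"ax":2,"ay":2.4,"az":-5.4},{"hand":8.5,"dx":2.3,"dy":2.2,"dz":2.4,"ax":2,"ay":2.4,"az":-5.4},{"hand":8.5,"dx":0}]'
python3 - <<'E'
from h import *
snap('wrist','w1'); print(arm.state()['joints'])
cv2.imwrite('pics/w1b.png',cv2.resize(cv2.imread('pics/w1.png'),(800,600),interpolation=2))
E
```

```text
t: 0.8
eef_pos: [0.3219, -0.4266, 0.168]
ee_rot: [-2.555, -1.25, -0.372]
contact_force: [0.4, -0.2, -0.6]
finger_gap: 0.0854
grasp_force: 0.0
[ 1.15462863  0.4155088  -0.21475176  1.78373226 -0.23171823  1.19916274
  0.40945643]validation failed for argument at $[7]...
```

View pics/w1b.png

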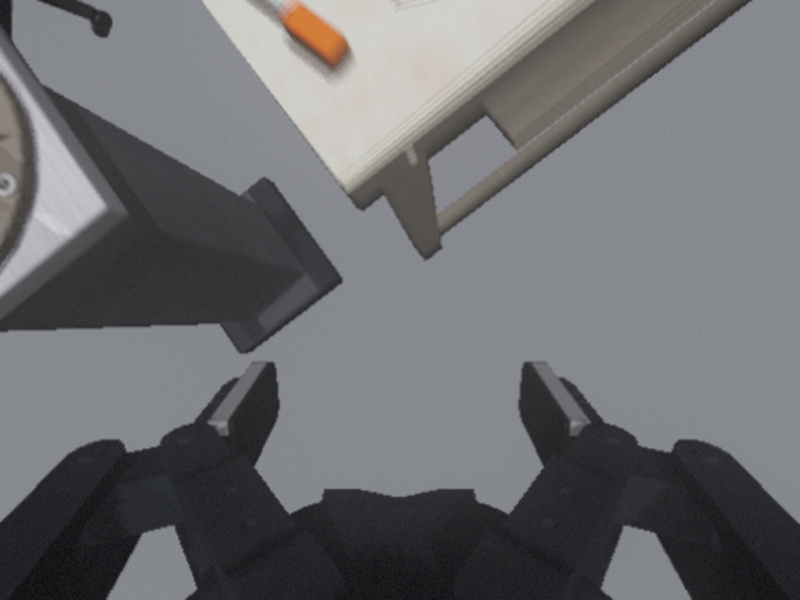

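The second call was refused because its last row was incomplete, so the arm is halfway there. The picture shows the rod grip at the top left, around (317,35). I'll continue with full rows.

```bash
python3 -m handwheel '[{"hand":8.5,"dx":3.55,"dy":0,"dz":1.9,"ax":2,"ay":2.4,"az":-5.4},{"hand":8.5,"dx":3.45,"dy":0.4,"dz":2.0,"ax":2,"ay":2.4,"az":-5.4},{"hand":8.5,"dx":3.3,"dy":0.8,"dz":2.1,"ax":2,"ay":2.4,"az":-5.4},{"hand":8.5,"dx":3.1,"dy":1.2,"dz":2.2,"ax":2,"ay":2.4,"az":-5.4},{"hand":8.5,"dx":2.9,"dy":1.5,"dz":2.3,"ax":2,"ay":2.4,"az":-5.4},{"hand":8.5,"dx":2.6,"dy":1.9,"dz":2.4,"ax":2,"ay":2.4,"az":-5.4},{"hand":8.5,"dx":2.3,"dy":2.2,"dz":2.4,"ax":2,"ay":2.4,"az":-5.4},{"hand":8.5,"dx":0,"dy":0,"dz":0,"ax":0,"ay":0,"az":0}]'
python3 - <<'E'
from h import *
arm.camera('wrist')
snap('wrist','w2'); print(arm.state()['joints'],arm.state()['joint_vel'])
cv2.imwrite('pics/w2b.png',cv2.resize(cv2.imread('pics/w2.png'),(800,600),interpolation=2))
E
```

```text
t: 1.65
eef_pos: [0.4865, -0.1981, 0.1301]
ee_rot: [-1.747, -1.853, -0.648]
contact_force: [-0.5, 0.1, 0.6]
finger_gap: 0.0848
grasp_force: 0.0
[ 0.97731472  0.6275511  -0.48710783  1.73342754 -0.31648046  1.26408781
  0.7255348 ] [ 0.02419291 -0.02255707  0.02924694  0.00188761  0.00469984  0.00050535
 -0.00427548]
```

View pics/w2b.png

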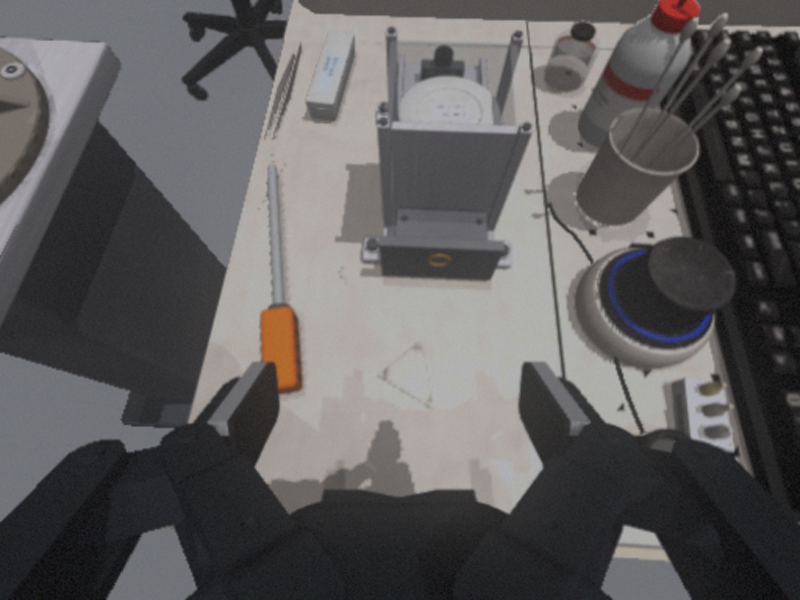

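The brass ring shows at about (440,260), the back plate top edge from (378,240) to (508,247), and the rod grip at (281,348) with its tip at (272,165). I'll take an enlarged crop for precision, plus colour centroids.

```bash
python3 - <<'E'
from h import *
c=load('w2'); im=cv2.imread('pics/w2.png')
cv2.imwrite('pics/w2c.png',cv2.resize(im[60:186,225:345],(760,798)[::1],interpolation=cv2.INTER_CUBIC)[:600] if 0 else cv2.resize(im[120:190,228:332],(800,538),interpolation=cv2.INTER_CUBIC))
hsv=cv2.cvtColor(im,cv2.COLOR_BGR2HSV)
m=cv2.inRange(hsv,(12,90,60),(35,255,255)); m[:155]=0;m[180:]=0;m[:,:265]=0;m[:,300:]=0
v,u=np.nonzero(m); print('ring',u.min(),u.max(),v.min(),v.max(),(u.min()+u.max())/2,(v.min()+v.max())/2,len(u))
uc,vc=(u.min()+u.max())/2,(v.min()+v.max())/2
print('ring P z=.031',onz(c,uc,vc,.031),'depth',atd(c,uc,vc,1))
m=cv2.inRange(hsv,(3,150,120),(16,255,255)); m[:190]=0;m[250:]=0;m[:,:160]=0;m[:,200:]=0
print(cv2.boundingRect(m))
for a in [(281,308),(278,190),(277,220),(276,250),(274,170)]: 
    print('shaft',onz(c,a[0]*.64,a[1]*.64,.014))
E
```

```text
ring 276 287 162 169 281.5 165.5 27
ring P z=.031 [ 0.51121567 -0.10320762  0.031     ] depth [ 0.51155333 -0.1009588   0.02683372]
(167, 197, 23, 52)
shaft [ 0.39376365 -0.14242207  0.014     ]
shaft [ 0.37300393 -0.0348017   0.014     ]
shaft [ 0.37732998 -0.0649743   0.014     ]
shaft [ 0.38138776 -0.09316672  0.014     ]
shaft [ 0.36587158 -0.01371231  0.014     ]
```

View pics/w2c.png

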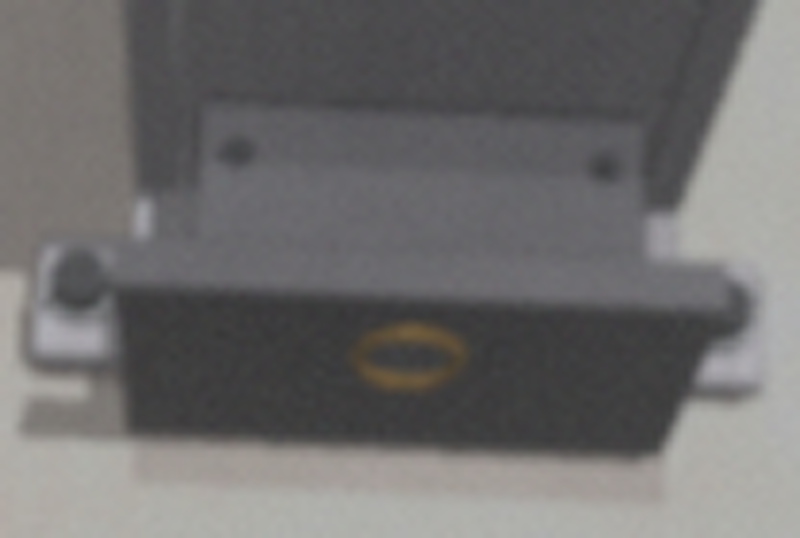

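```bash
python3 - <<'E'
from h import *
c=load('w2')
def reg(poly):
    m=np.zeros((384,512),np.uint8); cv2.fillPoly(m,[np.array(poly,np.int32)],1); v,u=np.nonzero(m&(c['d']>0))
    return np.array([atd(c,a,b) for a,b in zip(u,v)])
def fit(n,P):
    for _ in range(3):
        m=P.mean(0); n3=np.linalg.svd(P-m)[2][2]; r=(P-m)@n3; P=P[abs(r)<2.5*r.std()+1e-5]
    n3=n3*np.sign(n3[1]); print(n,len(P),'std',r.std(),'mean',m,'n',n3,'heading',np.degrees(np.arctan2(n3[1],n3[0])))
k=lambda L:[(228+x/7.69,120+y/7.69) for x,y in L]
fit('plate',reg(k([(140,310),(690,335),(650,440),(145,420)])))
fit('tower',reg([(x*.64,y*.64) for x,y in [(388,140),(518,140),(492,208),(390,205)]]))
for n,(x,y) in dict(L=(118,288),Rr=(716,316)).items():
    print(n,onz(c,228+x/7.69-.43,120+y/7.69-.43,.049))
q=k([(138,205),(676,215)]); 
for n,(u,v) in {'TBL screw L':(386*.64,111*.64),'TBL screw R':(526*.64,128*.64),'front L':(391*.64,33*.64),'front R':(518*.64,38*.64)}.items(): print(n,onz(c,u,v,.126),atd(c,u,v,1))
print('ring',onz(c,281.1,165.7,.031))
E
```

```text
plate 986 std 0.0003424557540347964 mean [ 0.51050791 -0.10327804  0.02296272] n [-0.00349921  0.99998608  0.00394959] heading 90.2004918973642
tower 3164 std 0.00045510846393321164 mean [ 0.51019611 -0.06990773  0.08740776] n [-0.00352223  0.99998867  0.00320271] heading 90.20181030923189
L [ 0.46696532 -0.10454338  0.049     ]
Rr [ 0.5525887  -0.10467891  0.049     ]
TBL screw L [ 0.47091548 -0.05926994  0.126     ] [ 0.47056419 -0.05556535  0.12255027]
TBL screw R [ 0.55097192 -0.06833756  0.126     ] [ 0.55046903 -0.06981913  0.12744824]
front L [0.4696974  0.00805491 0.126     ] [0.46977704 0.00699114 0.12673286]
front R [0.55085847 0.00702991 0.126     ] [0.55083165 0.00691804 0.12607738]
ring [ 0.51075361 -0.10349597  0.031     ]
```

```bash
python3 - <<'E'
from h import *
c=load('w2'); im=cv2.imread('pics/w2.png'); hsv=cv2.cvtColor(im,cv2.COLOR_BGR2HSV)
m=cv2.inRange(hsv,(3,150,120),(16,255,255)); m[:190]=0;m[252:]=0;m[:,:160]=0;m[:,200:]=0
v,u=np.nonzero(m); P=np.array([atd(c,a,b) for a,b in zip(u,v)])
T=P[P[:,2]>.0215]; print('top z',np.median(T[:,2]),len(T))
r=cv2.minAreaRect((T[:,:2]*1000).astype(np.float32)); print(r)
v,u=np.mgrid[105:190,165:190]; P=np.array([atd(c,a,b) for a,b in zip(u.ravel(),v.ravel())])
S=P[(P[:,2]>.009)&(P[:,2]<.02)]; print(len(S)); l=cv2.fitLine((S[:,:2]*1000).astype(np.float32),cv2.DIST_HUBER,0,.01,.01).ravel(); print(l,np.degrees(np.arctan2(l[1],l[0])))
bz=[atd(c,a,b)[2] for a in(200,225,320) for b in (200,215)]; print('bench z',bz)
E
```

```text
top z 0.02477190525895551 887
((430.0675048828125, -206.05905151367188), (34.548954010009766, 143.8953094482422), 39.38121795654297)
546
[ 2.1486807e-01 -9.7664309e-01  3.7815524e+02 -7.6027649e+01] -77.59221
bench z [np.float64(-0.0029573606359732324), np.float64(-0.0006674718572209919), np.float64(-0.0012526907593118548), np.float64(-0.0007872087252279685), np.float64(-0.0009545473915239275), np.float64(4.6088501855170915e-05)]
```

```bash
python3 - <<'E'
from h import *
plan([.4015,-.181,.075],pose(102.4,0),6)
E
```

```text
t 1.75 turn/row deg [ 0.52495239 -6.74024581 -1.52462682]
[-0.28 -1.36  0.98]
[-0.12 -1.36  1.02]
[ 0.04 -1.35  1.04]
[ 0.19 -1.33  1.03]
[ 0.35 -1.32  1.01]
[ 0.5  -1.3   0.98]
```

```bash
python3 -m handwheel '[{"hand":5,"dx":-0.3,"dy":-1.35,"dz":1.0,"ax":0.5,"ay":-6.75,"az":-1.5},{"hand":5,"dx":-0.1,"dy":-1.35,"dz":1.0,"ax":0.5,"ay":-6.75,"az":-1.5},{"hand":5,"dx":0.05,"dy":-1.35,"dz":1.0,"ax":0.5,"ay":-6.75,"az":-1.5},{"hand":5,"dx":0.2,"dy":-1.35,"dz":1.0,"ax":0.5,"ay":-6.75,"az":-1.5},{"hand":5,"dx":0.35,"dy":-1.3,"dz":1.0,"ax":0.5,"ay":-6.75,"az":-1.5},{"hand":5,"dx":0.5,"dy":-1.3,"dz":1.0,"ax":0.5,"ay":-6.75,"az":-1.5},{"hand":5,"dx":0,"dy":0,"dz":0,"ax":0,"ay":0,"az":0}]'
python3 - <<'E'
from h import *
arm.camera('wrist'); snap('wrist','w3'); c=load('w3')
plan([.4015,-.181,.003],pose(102.4,0),3)
v,u=np.mgrid[0:384:2,100:412:2]; P=np.array([atd(c,a,b) for a,b in zip(u.ravel(),v.ravel())])
hsv=cv2.cvtColor(c['p'],cv2.COLOR_RGB2HSV)[v.ravel(),u.ravel()]
o=(hsv[:,0]>3)&(hsv[:,0]<16)&(hsv[:,1]>150)&(hsv[:,2]>100)
T=P[o&(P[:,2]>.02)&(P[:,2]<.03)]; print(len(T),np.median(T[:,2]),cv2.minAreaRect((T[:,:2]*1000).astype(np.float32)))
S=P[~o&(P[:,2]>.011)&(P[:,2]<.02)&(abs(P[:,0]-.38)<.03)&(P[:,1]>-.14)&(P[:,1]<0)]; l=cv2.fitLine((S[:,:2]*1000).astype(np.float32),cv2.DIST_HUBER,0,.01,.01).ravel(); print(len(S),l,np.degrees(np.arctan2(l[1],l[0])))
cv2.imwrite('pics/w3b.png',cv2.resize(cv2.imread('pics/w3.png'),(800,600),interpolation=2))
E
```

```text
t: 2.45
eef_pos: [0.399, -0.1799, 0.0761]
ee_rot: [1.966, 2.443, -0.006]
contact_force: [-0.7, -0.5, 0.0]
finger_gap: 0.05
grasp_force: 0.0
t 2.55 turn/row deg [ 0.04953937  0.05903192 -0.08810896]
[0.04 0.   2.46]
[0.03 0.   2.46]
[0.03 0.01 2.46]
389 0.02459779348030011 ((398.6020812988281, -173.34950256347656), (21.18787956237793, 57.13196563720703), 12.926246643066406)
386 [ 2.1446802e-01 -9.7673100e-01  3.7924210e+02 -8.3696777e+01] -77.61568
```

View pics/w3b.png

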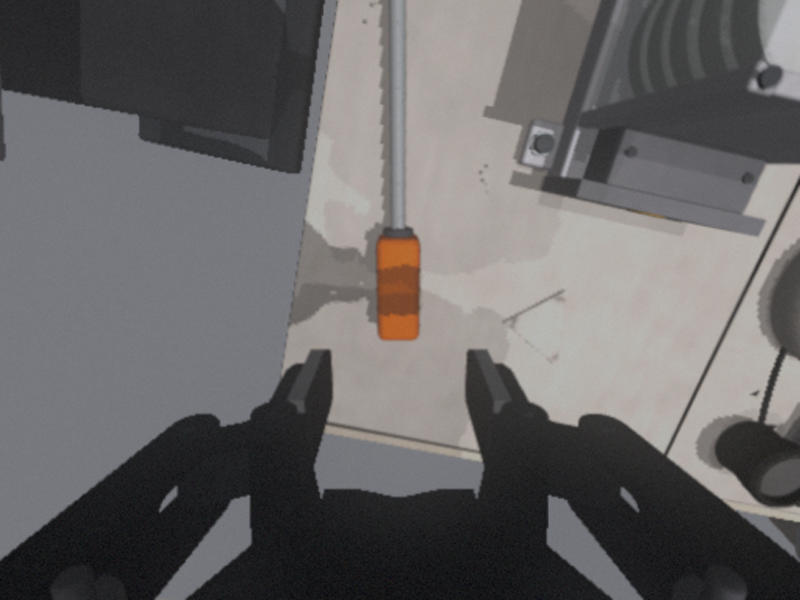

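The rod is centred between the fingers and aligned, with its grip at (398,287). Descending and closing.

```bash
python3 -m handwheel '[{"hand":5,"dx":0.05,"dy":0,"dz":2.5,"ax":0,"ay":0,"az":0},{"hand":5,"dx":0,"dy":0,"dz":2.5,"ax":0,"ay":0,"az":0},{"hand":5,"dx":0,"dy":0,"dz":2.3,"ax":0,"ay":0,"az":0},{"hand":5,"dx":0,"dy":0,"dz":0,"ax":0,"ay":0,"az":0},{"hand":1.5,"dx":0,"dy":0,"dz":0,"ax":0,"ay":0,"az":0},{"hand":1.5,"dx":0,"dy":0,"dz":0,"ax":0,"ay":0,"az":0},{"hand":1.5,"dx":0,"dy":0,"dz":0,"ax":0,"ay":0,"az":0},{"hand":1.5,"dx":0,"dy":0,"dz":0,"ax":0,"ay":0,"az":0}]' 70
python3 - <<'E'
from h import *
snap('wrist','w4'); c=load('w4'); s=arm.state(); print(s['eef_pos'],s['ee_rot'],s['contact_force'],s['finger_gap'],s['grasp_force'])
Rt=R.from_rotvec(s['ee_rot']).as_matrix(); print('heading tool',np.degrees(np.arctan2(Rt[1,0],Rt[0,0])),'tool z',Rt[:,2])
v,u=np.mgrid[0:300:2,200:312:1]; P=np.array([atd(c,a,b) for a,b in zip(u.ravel(),v.ravel())])
L=(P-s['eef_pos'])@Rt
S=L[(P[:,2]>.009)&(P[:,2]<.02)&(abs(L[:,1])<.02)&(L[:,0]>.04)]; l=cv2.fitLine((S[:,:2]*1000).astype(np.float32),cv2.DIST_HUBER,0,.01,.01).ravel(); print(len(S),l,np.degrees(np.arctan2(l[1],l[0])),'z',np.polyfit(S[:,0],S[:,2]*1000,1),S[:,0].min(),S[:,0].max())
E
```

```text
t: 3.35
eef_pos: [0.4022, -0.1817, 0.0039]
ee_rot: [1.971, 2.44, 0.001]
contact_force: [0.3, 0.7, 0.3]
finger_gap: 0.0149
grasp_force: 0.0
[ 0.40210717 -0.18154974  0.0037565 ] [1.97146249e+00 2.44057428e+00 8.46087405e-04] [ 0.37722633 -0.23448212  0.53760443] 0.015119938779070025 0.0
heading tool 102.13813445592207 tool z [ 0.00362654 -0.00223612 -0.99999092]
1271 [ 9.9998736e-01  5.0308332e-03  8.6497452e+01 -1.8483738e+00] 0.28824672 z [  0.92243744 -12.48820455] 0.040036600439659085 0.12535863273532355
```

```bash
python3 - <<'E'
from h import *
snap('scene','s4')
a=cv2.resize(cv2.imread('pics/w4.png'),(400,300),interpolation=3); b=cv2.resize(cv2.imread('pics/s4.png')[130:330,180:400],(400,364),interpolation=2)[:300]
cv2.imwrite('pics/w4b.png',cv2.resize(np.hstack([a,b]),(800,300)))
E
```

```text
(no output)
```

View pics/w4b.png

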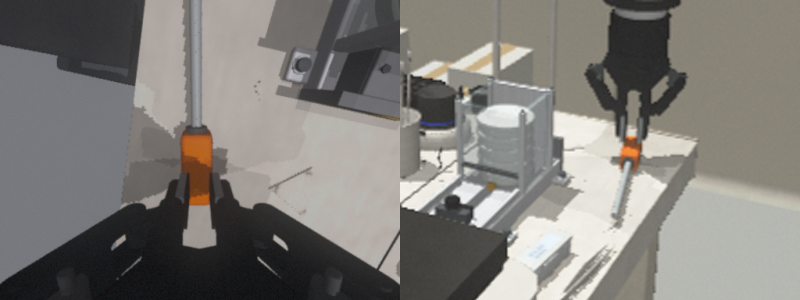

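```bash
python3 - <<'E'
from h import *
c=load('w4'); s=arm.state(); Rt=R.from_rotvec(s['ee_rot']).as_matrix(); print(s['finger_gap'],s['grasp_force'],s['t'])
np.set_printoptions(precision=1,suppress=True,linewidth=150)
for v in range(150,300,10):
    row=[]
    for u in range(216,300,7):
        L=(atd(c,u,v)-s['eef_pos'])@Rt*1000; row.append('%d/%d/%d'%tuple(L))
    print(v,' '.join(row))
E
```

```text
0.014808052047881546 0.0 3.45
150 46/-24/5 47/-19/5 47/-15/5 47/-10/5 49/-5/-9 50/-1/-13 47/2/4 47/7/5 47/11/5 47/16/3 47/21/5 46/25/5
160 40/-24/5 40/-20/5 40/-15/4 40/-10/6 42/-5/-6 44/-1/-13 42/2/-6 40/7/6 40/12/3 40/16/5 40/21/4 40/25/5
170 33/-25/5 33/-20/5 33/-15/5 38/-9/-15 38/-5/-16 39/-1/-17 38/2/-15 38/6/-15 33/12/4 33/16/5 33/21/5 33/26/4
180 26/-25/5 26/-20/5 26/-15/5 34/-9/-21 34/-5/-21 34/-1/-21 34/2/-22 34/6/-21 26/12/5 27/17/4 27/21/4 26/26/6
190 19/-25/5 19/-20/4 19/-16/5 27/-9/-20 28/-5/-21 28/-1/-21 28/2/-21 27/6/-19 19/12/5 20/17/4 19/21/5 19/26/5
200 12/-25/4 12/-21/5 12/-16/4 21/-9/-20 22/-5/-20 22/-1/-21 22/2/-21 22/6/-21 12/12/5 12/17/4 12/22/4 12/27/6
210 4/-26/5 5/-21/5 5/-16/4 16/-9/-22 15/-5/-21 16/-1/-21 15/2/-20 15/6/-20 5/12/4 4/17/5 5/22/4 4/27/5
220 -2/-26/5 -3/-21/6 -2/-16/5 9/-9/-20 10/-5/-22 8/-1/-18 9/2/-20 9/6/-21 -2/12/4 -2/17/4 -2/22/4 -2/27/5
230 -10/-26/5 7/-17/-31 12/-12/-40 12/-8/-39 3/-5/-21 2/-1/-21 2/2/-21 3/6/-21 11/9/-38 11/13/-38 8/18/-31 -10/28/5
240 8/-19/-42 7/-15/-42 11/-11/-49 12/-7/-50 -4/-5/-20 -4/-1/-20 -4/2/-20 -4/7/-20 11/9/-50 11/12/-49 8/16/-43 8/20/-43
250 7/-17/-52 7/-14/-52 12/-10/-59 11/-7/-59 -10/-5/-21 -10/-1/-20 -11/2/-20 -11/7/-20 11/8/-59 12/11/-60 8/15/-52 8/19/-53
260 13/-15/-70 13/-12/-69 12/-9/-67 7/-7/-60 -17/-5/-21 -18/-1/-20 -17/2/-21 -18/7/-20 7/8/-60 12/10/-68 12/13/-69 13/16/-70
270 12/-14/-75 12/-11/-76 12/-8/-75 2/-7/-60 -43/-7/6 -43/-2/5 -43/3/6 -42/8/4 2/8/-60 12/10/-75 12/13/-75 12/15/-76
280 12/-13/-82 16/-10/-87 11/-8/-80 -2/-7/-60 -52/-7/6 -51/-2/5 -52/3/5 -51/8/5 -3/8/-60 13/9/-83 17/11/-88 12/15/-81
290 17/-11/-93 18/-9/-94 11/-8/-86 -9/-7/-59 -61/-7/5 -61/-2/5 -61/3/5 -60/8/4 -8/8/-61 12/9/-87 17/10/-93 17/13/-93
```

```bash
python3 - <<'E'
from h import *
c0=arm.get_calibration('wrist'); s=arm.state(); Rt=R.from_rotvec(s['ee_rot']).as_matrix()
Rc=Rt.T@c0['R'].T; tc=Rt.T@(-c0['R'].T@c0['t']-s['eef_pos'])
for f in('w2','w3','w4'):
    c=load(f); v,u=np.mgrid[180:330:2,120:256:2]; u,v=u.ravel(),v.ravel()
    L=np.array([Rc@(ray(c,a,b)*c['d'][b,a])+tc for a,b in zip(u,v)])*1000
    m=(L[:,2]>-75)&(L[:,2]<-24)&(L[:,0]<30); Q=L[m]; i=np.argsort(-Q[:,2])[:12]; print(f); print(np.round(np.c_[Q[i],u[m][i],v[m][i]]))
print(s['t'])
E
```

```text
w2
[[  7. -42. -35. 176. 236.]
 [  6. -42. -36. 176. 238.]
 [ -5. -42. -36. 178. 256.]
 [ -6. -42. -37. 178. 258.]
 [  5. -42. -37. 176. 240.]
 [  3. -42. -37. 176. 244.]
 [ -7. -42. -37. 178. 260.]
 [ -8. -42. -38. 178. 262.]
 [  2. -42. -38. 176. 246.]
 [ -0. -42. -38. 176. 250.]
 [  1. -42. -38. 176. 248.]
 [  5. -42. -39. 176. 242.]]
w3
[[ -5. -25. -26. 212. 246.]
 [ -2. -24. -27. 212. 242.]
 [ -5. -25. -27. 212. 248.]
 [ -3. -24. -27. 212. 244.]
 [ -6. -24. -28. 212. 250.]
 [ -7. -24. -28. 212. 252.]
 [ -9. -25. -28. 212. 254.]
 [ 10. -24. -30. 210. 226.]
 [  9. -25. -30. 210. 228.]
 [  8. -24. -31. 210. 230.]
 [ 12. -31. -31. 198. 224.]
 [ 12. -30. -31. 200. 224.]]
w4
[[ -8.  -7. -25. 242. 250.]
 [ -1.  -7. -25. 242. 240.]
 [ -5.  -7. -25. 242. 246.]
 [ -9.  -7. -26. 242. 252.]
 [ 12.  -8. -28. 240. 222.]
 [ 12. -12. -29. 232. 222.]
 [ 12. -11. -30. 234. 222.]
 [ 13. -10. -30. 236. 222.]
 [ 13. -13. -30. 230. 222.]
 [ 13.  -9. -30. 238. 222.]
 [  8. -16. -31. 226. 230.]
 [  8. -17. -31. 224. 230.]]
3.45
```

The depth data and the scene view (fingertips just above the orange grip) both show the real fingertips about 28 mm behind the reported TCP. The hand closed on air above the grip. I'll reopen and descend further in steps, watching the force.

```bash
python3 -m handwheel '[{"hand":5,"dx":0,"dy":0,"dz":0,"ax":0,"ay":0,"az":0},{"hand":5,"dx":0,"dy":0,"dz":0,"ax":0,"ay":0,"az":0},{"hand":5,"dx":0,"dy":0,"dz":0,"ax":0,"ay":0,"az":0},{"hand":5,"dx":0,"dy":0,"dz":1.0,"ax":0,"ay":0,"az":0},{"hand":5,"dx":0,"dy":0,"dz":1.0,"ax":0,"ay":0,"az":0},{"hand":5,"dx":0,"dy":0,"dz":0,"ax":0,"ay":0,"az":0}]'
python3 - <<'E'
from h import *
snap('wrist','w5'); snap('scene','s5'); s=arm.state()
c=load('w5'); Rt=R.from_rotvec(s['ee_rot']).as_matrix()
v,u=np.mgrid[180:330:1,120:256:1]; u,v=u.ravel(),v.ravel()
L=np.array([(atd(c,a,b)-s['eef_pos'])@Rt for a,b in zip(u,v)])*1000
m=(L[:,1]<-20)&(L[:,1]>-35)&(L[:,0]<30)&(L[:,2]<-20); Q=L[m]; i=np.argsort(-Q[:,2])[:8]; print(np.round(Q[i]))
m=(L[:,1]<-35)&(L[:,2]>-40); print('bench tool z',np.median(L[m][:,2])); print(s['t'],s['contact_force'],s['eef_pos'],s['finger_gap'])
a=cv2.imread('pics/w5.png')[120:330,130:380]; b=cv2.imread('pics/s5.png')[170:290,250:400]
cv2.imwrite('pics/w5b.png',np.hstack([cv2.resize(a,(400,336)),cv2.resize(b,(400,336),interpolation=2)]))
E
```

```text
t: 4.05
eef_pos: [0.4009, -0.1808, -0.0185]
ee_rot: [1.973, 2.444, -0.0]
contact_force: [0.3, -0.2, -0.3]
finger_gap: 0.05
grasp_force: 0.0
[[ -4. -25. -25.]
 [  8. -25. -25.]
 [  7. -25. -25.]
 [  9. -25. -25.]
 [ -1. -25. -26.]
 [ -5. -25. -26.]
 [  7. -25. -26.]
 [ -3. -25. -26.]]
bench tool z -14.665640297149535
4.15 [-0.58154648  0.18789546  0.34888259] [ 0.40141762 -0.18094118 -0.01746458] 0.05003942589810905
```

View pics/w5b.png

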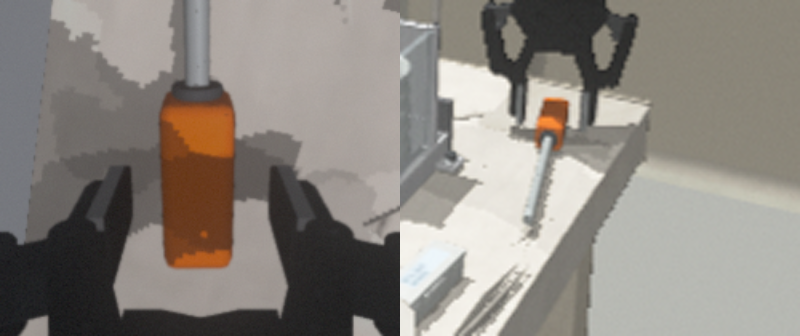

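The fingers now straddle the grip, with the tips about 10 mm above the bench. Another 6 mm down, then close.

```bash
python3 -m handwheel '[{"hand":5,"dx":0,"dy":0,"dz":0.6,"ax":0,"ay":0,"az":0},{"hand":2,"dx":0,"dy":0,"dz":0,"ax":0,"ay":0,"az":0},{"hand":2,"dx":0,"dy":0,"dz":0,"ax":0,"ay":0,"az":0},{"hand":2,"dx":0,"dy":0,"dz":0,"ax":0,"ay":0,"az":0},{"hand":2,"dx":0,"dy":0,"dz":0,"ax":0,"ay":0,"az":0}]' 70
python3 - <<'E'
from h import *
snap('wrist','w6'); c=load('w6'); s=arm.state(); print(s['t'],s['eef_pos'],s['contact_force'],s['wrist_torque'],s['finger_gap'],s['grasp_force'])
Rt=R.from_rotvec(s['ee_rot']).as_matrix(); print('heading tool',np.degrees(np.arctan2(Rt[1,0],Rt[0,0])),'tool z',Rt[:,2])
v,u=np.mgrid[0:300:2,200:312:1]; P=np.array([atd(c,a,b) for a,b in zip(u.ravel(),v.ravel())])
L=(P-s['eef_pos'])@Rt
S=L[(P[:,2]>.009)&(P[:,2]<.02)&(abs(L[:,1])<.02)&(L[:,0]>.04)]; l=cv2.fitLine((S[:,:2]*1000).astype(np.float32),cv2.DIST_HUBER,0,.01,.01).ravel(); print(len(S),l,np.degrees(np.arctan2(l[1],l[0])))
hsv=cv2.cvtColor(c['p'],cv2.COLOR_RGB2HSV)[v.ravel(),u.ravel()]; o=(hsv[:,0]>3)&(hsv[:,0]<16)&(hsv[:,1]>150)&(hsv[:,2]>60)&(P[:,2]>.02)&(P[:,2]<.03); print('grip tool x',L[o].min(0),L[o].max(0),np.median(L[o],0))
E
```

```text
t: 4.65
eef_pos: [0.4026, -0.1815, -0.0222]
ee_rot: [1.971, 2.441, 0.001]
contact_force: [-0.9, 0.2, 13.6]
finger_gap: 0.0225
grasp_force: 73.3
4.7 [ 0.40265834 -0.18152293 -0.02219827] [-0.85724337  0.07605724 13.27885211] [0.04729786 0.3353832  0.03620782] 0.022640573201709695 73.24340975043015
heading tool 102.16107176644908 tool z [ 0.00411251 -0.00237231 -0.99998873]
1600 [ 9.9984866e-01 -1.7396366e-02  8.2070335e+01 -8.7817824e-01] -0.99678856
grip tool x [-0.01933407 -0.01151761 -0.05184877] [ 0.03867943  0.01203208 -0.04243111] [ 0.01311499  0.0007276  -0.04684105]
```

```bash
python3 -m handwheel '[{"hand":2,"dx":0,"dy":0,"dz":-1,"ax":0,"ay":0,"az":0},{"hand":2,"dx":0,"dy":0,"dz":-2,"ax":0,"ay":0,"az":0},{"hand":2,"dx":-2,"dy":0,"dz":-1,"ax":0,"ay":0,"az":0},{"hand":2,"dx":-3,"dy":0,"dz":0,"ax":0,"ay":0,"az":2},{"hand":2,"dx":-3,"dy":0,"dz":0,"ax":0,"ay":0,"az":5},{"hand":2,"dx":-3,"dy":0,"dz":0,"ax":0,"ay":0,"az":5},{"hand":2,"dx":-1,"dy":0,"dz":0,"ax":0,"ay":0,"az":0},{"hand":2,"dx":0,"dy":0,"dz":0,"ax":0,"ay":0,"az":0}]'
cat > rod.py <<'E'
from h import *
import sys
snap('wrist',sys.argv[1]); c=load(sys.argv[1]); s=arm.state()
Rt=R.from_rotvec(s['ee_rot']).as_matrix(); print('t',s['t'],'eef',s['eef_pos'],'heading',np.degrees(np.arctan2(Rt[1,0],Rt[0,0])),'tool z',Rt[:,2],s['contact_force'])
v,u=np.mgrid[0:300:2,200:312:1]; P=np.array([atd(c,a,b) for a,b in zip(u.ravel(),v.ravel())])
L=(P-s['eef_pos'])@Rt*1000
S=L[(L[:,2]<-28)&(L[:,2]>-45)&(abs(L[:,1])<12)&(L[:,0]>48)]
# per-slice top line of shaft
for a in range(50,130,10):
    q=S[(S[:,0]>=a)&(S[:,0]<a+10)]
    if len(q)>5: print(a+5,len(q),'ymid',(q[:,1].min()+q[:,1].max())/2,'w',np.ptp(q[:,1]),'z top',np.percentile(q[:,2],8),'med',np.median(q[:,2]))
G=L[(L[:,2]<-42)&(L[:,2]>-52)&(abs(L[:,1])<15)&(L[:,0]>10)&(L[:,0]<40)]; print('grip front',G[:,0].max(),'y',(G[:,1].min()+G[:,1].max())/2,'ztop',np.median(G[:,2]),'slope z',np.polyfit(G[:,0],G[:,2],1)[0])
E
python3 rod.py w7
```

```text
t: 5.5
eef_pos: [0.4199, -0.3007, 0.0176]
ee_rot: [2.217, 2.221, 0.001]
contact_force: [-0.2, -0.0, -0.3]
finger_gap: 0.0225
grasp_force: 68.3
t 5.55 eef [ 0.41997904 -0.29926023  0.01749017] heading 90.17472981546037 tool z [ 0.00250974 -0.00127522 -0.99999604] [ 0.11749838  0.67252511 -0.05516338]
55 172 ymid -0.7051634634843069 w 7.420436864811077 z top -39.64323249778624 med -38.50966353036063
65 185 ymid -0.9163998735280423 w 7.765328689433602 z top -39.56319439629053 med -38.47803974033619
75 187 ymid -1.0713658975333527 w 8.007125288748199 z top -39.74751161201451 med -38.37656132447044
85 205 ymid -1.0516634297141727 w 7.870226240462725 z top -39.77882446431929 med -38.50790950091862
95 227 ymid -1.4274652150047626 w 7.60645925263531 z top -39.696815771300784 med -38.52813921995607
105 247 ymid -1.5634924585627727 w 7.8456900725073115 z top -39.96192287010992 med -38.63231191605779
115 146 ymid -1.5579077584178387 w 7.74173599047959 z top -39.76960973834302 med -38.532570682441616
grip front 39.804874071039706 y -0.05573772754457362 ztop -46.782793138388655 slope z 0.058815231579288106
```

```bash
python3 - <<'E'
from h import *
plan([.5111,-.297,.0175],pose(89.3,0),3)
E
```

```text
t 5.55 turn/row deg [0.0480442  0.02413521 0.29160711]
[0.07 3.04 0.01]
[0.08 3.04 0.  ]
[0.1  3.04 0.  ]
```

```bash
python3 -m handwheel '[{"hand":2,"dx":0.1,"dy":3.0,"dz":0,"ax":0.1,"ay":0,"az":0.3},{"hand":2,"dx":0.1,"dy":3.05,"dz":0.5,"ax":0.05,"ay":0,"az":0.3},{"hand":2,"dx":0.1,"dy":3.05,"dz":1.0,"ax":0,"ay":0,"az":0.3},{"hand":2,"dx":0,"dy":0,"dz":0.5,"ax":0,"ay":0,"az":0},{"hand":2,"dx":0,"dy":0,"dz":0,"ax":0,"ay":0,"az":0},{"hand":2,"dx":0,"dy":0,"dz":0,"ax":0,"ay":0,"az":0}]'
python3 rod.py w8; python3 - <<'E'
from h import *
plan([.5111,-.297,-.0035],pose(89.3,0),1)
snap('top','t8'); snap('scene','s8'); c=load('s8'); print('hole px scene',proj(c,[.5108,-.1033,.031]),proj(c,[.5108,-.115,.031]), 'tip top px',proj(load('t8'),[.5108,-.115,.031]))
a=cv2.imread('pics/s8.png')[180:250,230:330]; b=cv2.imread('pics/t8.png')[165:255,165:305]
cv2.imwrite('pics/x8.png',np.hstack([cv2.resize(a,(400,280),interpolation=2),cv2.resize(b,(400,280),interpolation=2)]))
E
```

```text
t: 6.15
eef_pos: [0.5104, -0.2958, -0.0025]
ee_rot: [2.235, 2.208, -0.002]
contact_force: [-0.8, 0.1, -1.4]
finger_gap: 0.0226
grasp_force: 68.5
t 6.2 eef [ 0.51044582 -0.29629192 -0.00226835] heading 89.28475310596149 tool z [-5.77218906e-04 -1.49189182e-03 -9.99998721e-01] [-0.27723182  0.08304212 -0.67842269]
55 168 ymid -0.8554569897612674 w 7.493193263287057 z top -39.29691509136716 med -38.15846735163839
65 180 ymid -1.0607055550823776 w 7.791215691399948 z top -39.31022971165863 med -38.084275669038774
75 190 ymid -1.2205734366176042 w 7.977710187395958 z top -39.32037848369957 med -38.07287177160889
85 205 ymid -1.2370862772508449 w 7.925302071358967 z top -39.29902513575075 med -38.171354066842696
95 220 ymid -1.6416544881744843 w 7.625762052686688 z top -39.49108147122954 med -38.26240710886782
105 239 ymid -1.807658680322957 w 7.8654027515766884 z top -39.42846188831989 med -38.23449892334982
115 198 ymid -1.8284770489482682 w 7.840340595282266 z top -39.51835627679249 med -38.27108036030787
grip front 39.633830732575795 y -0.03917935307649412 ztop -46.4917368567337 slope z 0.04541545871627268
t 6.2 turn/row deg [-0.03201401  0.08588107 -0.01527088]
[-0.07  0.07  0.12]
hole px scene [251.82490708 208.03618639] [253.95309037 206.17107804] tip top px [270.0674928  204.96823508]
```

View pics/x8.png

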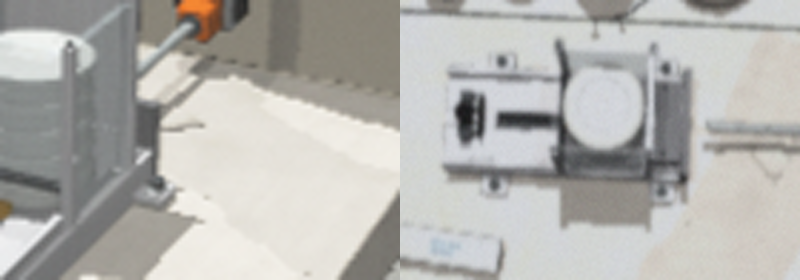

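The top view shows the rod in line with the housing to within about 1 mm, with its tip roughly 15–20 mm behind the plate. Small correction, then a slow approach watching the force.

```bash
python3 -m handwheel '[{"hand":2,"dx":0.3,"dy":0.1,"dz":0.12,"ax":0,"ay":0.1,"az":0},{"hand":2,"dx":0.4,"dy":-0.01,"dz":0,"ax":0,"ay":0,"az":0},{"hand":2,"dx":0.3,"dy":0,"dz":0,"ax":0,"ay":0,"az":0},{"hand":2,"dx":0,"dy":0,"dz":0,"ax":0,"ay":0,"az":0}]'
python3 -m handwheel '[{"hand":2,"dx":0.2,"dy":0,"dz":0,"ax":0,"ay":0,"az":0},{"hand":2,"dx":0.2,"dy":0,"dz":0,"ax":0,"ay":0,"az":0},{"hand":2,"dx":0.2,"dy":-0.01,"dz":0,"ax":0,"ay":0,"az":0}]'
python3 -m handwheel '[{"hand":2,"dx":0.2,"dy":0,"dz":0,"ax":0,"ay":0,"az":0},{"hand":2,"dx":0.2,"dy":0,"dz":0,"ax":0,"ay":0,"az":0},{"hand":2,"dx":0.2,"dy":-0.01,"dz":0,"ax":0,"ay":0,"az":0}]'
```

```text
t: 6.7
eef_pos: [0.5123, -0.2861, -0.0037]
ee_rot: [-2.235, -2.208, -0.0]
contact_force: [0.0, 0.0, -1.3]
finger_gap: 0.0227
grasp_force: 68.5
t: 7.0
eef_pos: [0.5123, -0.2807, -0.0038]
ee_rot: [-2.236, -2.207, -0.0]
contact_force: [0.4, -0.0, -1.0]
finger_gap: 0.0226
grasp_force: 68.5
t: 7.3
eef_pos: [0.5123, -0.2746, -0.0037]
ee_rot: [-2.236, -2.207, -0.0]
contact_force: [-0.0, 0.7, -0.4]
finger_gap: 0.023
grasp_force: 68.5
```

```bash
python3 -m handwheel '[{"hand":2,"dx":0.1,"dy":-0.05,"dz":0,"ax":0,"ay":0,"az":0},{"hand":2,"dx":0.2,"dy":-0.03,"dz":0,"ax":0,"ay":0,"az":0},{"hand":2,"dx":0.2,"dy":0,"dz":0,"ax":0,"ay":0,"az":0}]'
python3 -m handwheel '[{"hand":2,"dx":0.2,"dy":0,"dz":0,"ax":0,"ay":0,"az":0},{"hand":2,"dx":0.2,"dy":-0.01,"dz":0,"ax":0,"ay":0,"az":0}]'
python3 rod.py w9
```

```text
t: 7.6
eef_pos: [0.5114, -0.2697, -0.0038]
ee_rot: [-2.236, -2.207, -0.0]
contact_force: [0.4, -0.3, -1.3]
finger_gap: 0.0231
grasp_force: 68.5
t: 7.8
eef_pos: [0.5115, -0.2656, -0.0037]
ee_rot: [2.236, 2.207, 0.0]
contact_force: [0.2, -0.5, -0.6]
finger_gap: 0.0229
grasp_force: 68.6
t 7.85 eef [ 0.51157847 -0.26530389 -0.00367792] heading 89.26489943574815 tool z [ 1.83916743e-04  1.72061113e-04 -9.99999968e-01] [ 0.36098284 -0.39161934  0.09332813]
55 165 ymid -0.7739811057610586 w 7.401299687244316 z top -39.82746185315659 med -38.424111158029525
65 179 ymid -0.995722709219145 w 7.741189802302377 z top -39.69962358158938 med -38.621175122491564
75 207 ymid -1.147549647092378 w 7.959200691469175 z top -39.81503601083441 med -38.672750042584134
85 204 ymid -1.3820913773438928 w 7.375620833202451 z top -39.84566705580864 med -38.75988070955586
95 221 ymid -1.5695382866383525 w 7.6629584023850015 z top -39.679426885712346 med -38.76754482685173
105 246 ymid -1.6981671648193402 w 7.82806916581808 z top -40.00420750694911 med -38.74343027199319
115 170 ymid -1.688064831989556 w 7.7157874385710805 z top -39.8932623389295 med -38.69156176913418
grip front 39.70839800497171 y 0.004093980701303401 ztop -46.70422335863112 slope z 0.050435695267975617
```

```bash
python3 -m handwheel '[{"hand":2,"dx":0.3,"dy":0,"dz":0,"ax":0,"ay":0,"az":0},{"hand":2,"dx":0.3,"dy":-0.01,"dz":0,"ax":0,"ay":0,"az":0}]'
python3 -m handwheel '[{"hand":2,"dx":0.3,"dy":0,"dz":0,"ax":0,"ay":0,"az":0},{"hand":2,"dx":0.3,"dy":-0.01,"dz":0,"ax":0,"ay":0,"az":0}]'
python3 -m handwheel '[{"hand":2,"dx":0.3,"dy":0,"dz":0,"ax":0,"ay":0,"az":0},{"hand":2,"dx":0.3,"dy":-0.01,"dz":0,"ax":0,"ay":0,"az":0}]'
```

```text
t: 8.05
eef_pos: [0.5116, -0.2598, -0.0036]
ee_rot: [2.236, 2.206, 0.0]
contact_force: [0.7, -1.8, 1.1]
finger_gap: 0.0231
grasp_force: 68.8
t: 8.25
eef_pos: [0.5116, -0.2542, -0.0035]
ee_rot: [2.236, 2.206, -0.0]
contact_force: [-0.7, -2.6, 2.3]
finger_gap: 0.0228
grasp_force: 68.8
t: 8.45
eef_pos: [0.5115, -0.2475, -0.0036]
ee_rot: [2.236, 2.207, 0.0]
contact_force: [-0.6, -0.1, 1.8]
finger_gap: 0.0229
grasp_force: 68.9
```

Felt the ramp (fy −2.6 N) and went over it; the latch now pushes up on the rod at about 2 N. Next, pushing the box gently.

```bash
python3 -m handwheel '[{"hand":2,"dx":0.15,"dy":0,"dz":0,"ax":0,"ay":0,"az":0},{"hand":2,"dx":0.15,"dy":0,"dz":0,"ax":0,"ay":0,"az":0},{"hand":2,"dx":0.15,"dy":-0.01,"dz":0,"ax":0,"ay":0,"az":0},{"hand":2,"dx":0.15,"dy":0,"dz":0,"ax":0,"ay":0,"az":0},{"hand":2,"dx":0.15,"dy":0,"dz":0,"ax":0,"ay":0,"az":0}]'
python3 -m handwheel '[{"hand":2,"dx":0.15,"dy":0,"dz":0,"ax":0,"ay":0,"az":0},{"hand":2,"dx":0.15,"dy":-0.01,"dz":0,"ax":0,"ay":0,"az":0},{"hand":2,"dx":0.15,"dy":0,"dz":0,"ax":0,"ay":0,"az":0},{"hand":2,"dx":0.15,"dy":0,"dz":0,"ax":0,"ay":0,"az":0},{"hand":2,"dx":0.15,"dy":-0.01,"dz":0,"ax":0,"ay":0,"az":0}]'
python3 -m handwheel '[{"hand":2,"dx":0.2,"dy":0,"dz":0,"ax":0,"ay":0,"az":0},{"hand":2,"dx":0.2,"dy":0,"dz":0,"ax":0,"ay":0,"az":0},{"hand":2,"dx":0.2,"dy":-0.01,"dz":0,"ax":0,"ay":0,"az":0},{"hand":2,"dx":0.2,"dy":0,"dz":0,"ax":0,"ay":0,"az":0},{"hand":2,"dx":0.2,"dy":-0.01,"dz":0,"ax":0,"ay":0,"az":0}]'
```

```text
t: 8.95
eef_pos: [0.5114, -0.2403, -0.0037]
ee_rot: [2.236, 2.207, 0.0]
contact_force: [0.4, -1.6, 2.3]
finger_gap: 0.0228
grasp_force: 68.9
t: 9.45
eef_pos: [0.5113, -0.2327, -0.0037]
ee_rot: [2.236, 2.207, 0.0]
contact_force: [-0.1, -2.4, 1.3]
finger_gap: 0.023
grasp_force: 68.9
t: 9.95
eef_pos: [0.5113, -0.2226, -0.0037]
ee_rot: [2.236, 2.207, 0.0]
contact_force: [-0.1, -2.3, 1.8]
finger_gap: 0.0227
grasp_force: 68.9
```

```bash
python3 -m handwheel '[{"hand":2,"dx":0.25,"dy":0,"dz":0,"ax":0,"ay":0,"az":0},{"hand":2,"dx":0.25,"dy":-0.01,"dz":0,"ax":0,"ay":0,"az":0},{"hand":2,"dx":0.25,"dy":0,"dz":0,"ax":0,"ay":0,"az":0},{"hand":2,"dx":0.25,"dy":-0.01,"dz":0,"ax":0,"ay":0,"az":0},{"hand":2,"dx":0.25,"dy":0,"dz":0,"ax":0,"ay":0,"az":0},{"hand":2,"dx":0.25,"dy":-0.01,"dz":0,"ax":0,"ay":0,"az":0},{"hand":2,"dx":0.25,"dy":0,"dz":0,"ax":0,"ay":0,"az":0},{"hand":2,"dx":0.25,"dy":0,"dz":0,"ax":0,"ay":0,"az":0}]'
python3 -m handwheel '[{"hand":2,"dx":0.25,"dy":0,"dz":0,"ax":0,"ay":0,"az":0},{"hand":2,"dx":0.25,"dy":-0.01,"dz":0,"ax":0,"ay":0,"az":0},{"hand":2,"dx":0.25,"dy":0,"dz":0,"ax":0,"ay":0,"az":0},{"hand":2,"dx":0.25,"dy":-0.01,"dz":0,"ax":0,"ay":0,"az":0},{"hand":2,"dx":0.25,"dy":0,"dz":0,"ax":0,"ay":0,"az":0},{"hand":2,"dx":0.25,"dy":-0.01,"dz":0,"ax":0,"ay":0,"az":0}]'
```

```text
t: 10.75
eef_pos: [0.5112, -0.2025, -0.0037]
ee_rot: [-2.236, -2.207, -0.0]
contact_force: [0.1, -1.6, 2.4]
finger_gap: 0.0224
grasp_force: 68.9
t: 11.35
eef_pos: [0.5111, -0.1875, -0.0037]
ee_rot: [-2.236, -2.207, -0.0]
contact_force: [-0.8, -2.1, 1.7]
finger_gap: 0.0223
grasp_force: 68.9
```

```bash
python3 -m handwheel '[{"hand":2,"dx":0.2,"dy":0,"dz":0,"ax":0,"ay":0,"az":0},{"hand":2,"dx":0.2,"dy":-0.01,"dz":0,"ax":0,"ay":0,"az":0},{"hand":2,"dx":0.2,"dy":0,"dz":0,"ax":0,"ay":0,"az":0},{"hand":2,"dx":0.2,"dy":0,"dz":0,"ax":0,"ay":0,"az":0},{"hand":2,"dx":0.2,"dy":-0.01,"dz":0,"ax":0,"ay":0,"az":0},{"hand":2,"dx":0.2,"dy":0,"dz":0,"ax":0,"ay":0,"az":0}]'
python3 -m handwheel '[{"hand":2,"dx":0.1,"dy":0,"dz":0,"ax":0,"ay":0,"az":0},{"hand":2,"dx":0.1,"dy":0,"dz":0,"ax":0,"ay":0,"az":0},{"hand":2,"dx":0.1,"dy":-0.01,"dz":0,"ax":0,"ay":0,"az":0}]'
python3 - <<'E'
from h import *
snap('top','t12'); c=load('t12'); 
cv2.imwrite('pics/t12b.png',cv2.resize(cv2.imread('pics/t12.png')[170:235,165:305],(800,371),interpolation=cv2.INTER_CUBIC))
E
```

```text
t: 11.95
eef_pos: [0.511, -0.1756, -0.0037]
ee_rot: [-2.236, -2.207, -0.0]
contact_force: [0.0, -1.4, 1.0]
finger_gap: 0.0221
grasp_force: 68.9
t: 12.25
eef_pos: [0.511, -0.1727, -0.0037]
ee_rot: [2.236, 2.207, 0.0]
contact_force: [-0.4, -0.7, 1.7]
finger_gap: 0.0226
grasp_force: 68.9
```

View pics/t12b.png

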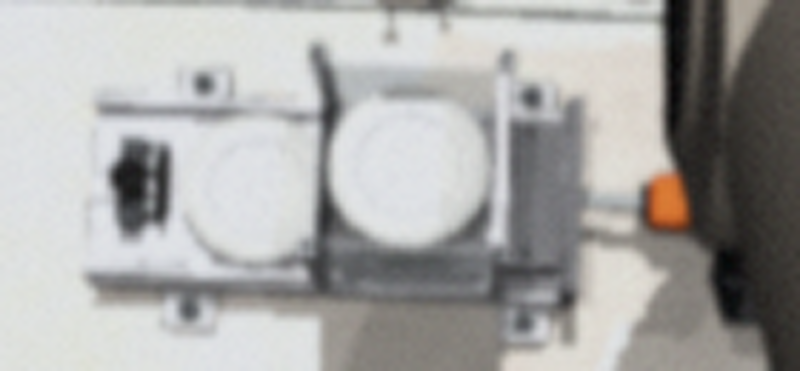

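The box is out on the outfeed, its left edge at x≈185 against the stop face at x≈170, which leaves about 6 mm to go. Creeping on.

```bash
python3 -m handwheel '[{"hand":2,"dx":0.1,"dy":0,"dz":0,"ax":0,"ay":0,"az":0},{"hand":2,"dx":0.1,"dy":0,"dz":0,"ax":0,"ay":0,"az":0},{"hand":2,"dx":0.1,"dy":0,"dz":0,"ax":0,"ay":0,"az":0}]' | grep -E "t:|pos|contact"
python3 -m handwheel '[{"hand":2,"dx":0.1,"dy":0,"dz":0,"ax":0,"ay":0,"az":0}]'| grep -E "t:|pos|contact"
python3 -m handwheel '[{"hand":2,"dx":0.1,"dy":0,"dz":0,"ax":0,"ay":0,"az":0}]'| grep -E "t:|pos|contact"
python3 -m handwheel '[{"hand":2,"dx":0.1,"dy":0,"dz":0,"ax":0,"ay":0,"az":0}]'| grep -E "t:|pos|contact"
```

```text
t: 12.6
eef_pos: [0.511, -0.1697, -0.0038]
ee_rot: [-2.236, -2.207, -0.0]
contact_force: [-0.0, -1.2, 0.2]
t: 12.7
eef_pos: [0.511, -0.1687, -0.0037]
ee_rot: [-2.236, -2.207, -0.0]
contact_force: [0.2, -0.4, 0.9]
t: 12.8
eef_pos: [0.5111, -0.1677, -0.0037]
ee_rot: [-2.236, -2.207, -0.0]
contact_force: [-0.6, -1.5, 0.7]
t: 12.9
eef_pos: [0.5111, -0.1667, -0.0038]
ee_rot: [-2.236, -2.207, -0.0]
contact_force: [0.6, -1.6, 0.8]
```

```bash
python3 -m handwheel '[{"hand":2,"dx":0.1,"dy":0,"dz":0,"ax":0,"ay":0,"az":0}]'| grep -E "t:|pos|contact"
```

```text
t: 13.0
eef_pos: [0.5111, -0.1657, -0.0037]
ee_rot: [-2.236, -2.207, -0.0]
contact_force: [-0.1, -1.2, 0.6]
```

```bash
python3 -m handwheel '[{"hand":2,"dx":0.1,"dy":0,"dz":0,"ax":0,"ay":0,"az":0}]'| grep -E "t:|pos|contact"
python3 -m handwheel '[{"hand":2,"dx":0.1,"dy":0,"dz":0,"ax":0,"ay":0,"az":0}]'| grep -E "t:|pos|contact"
```

```text
t: 13.1
eef_pos: [0.5111, -0.1649, -0.0037]
ee_rot: [2.236, 2.207, -0.0]
contact_force: [-0.8, -3.3, 0.5]
t: 13.2
eef_pos: [0.5111, -0.1642, -0.0037]
ee_rot: [2.236, 2.206, -0.0]
contact_force: [0.5, -5.2, 1.1]
```

```bash
python3 -m handwheel '[{"hand":2,"dx":0.1,"dy":0,"dz":0,"ax":0,"ay":0,"az":0}]'| grep -E "t:|pos|contact"
```

```text
t: 13.3
eef_pos: [0.5111, -0.1635, -0.0036]
ee_rot: [2.236, 2.206, -0.001]
contact_force: [-0.1, -8.3, 0.9]
```

```bash
python3 -m handwheel '[{"hand":2,"dx":0.05,"dy":0,"dz":0,"ax":0,"ay":0,"az":0},{"hand":2,"dx":0,"dy":0,"dz":0,"ax":0,"ay":0,"az":0}]'| grep -E "t:|pos|contact"
```

```text
t: 13.5
eef_pos: [0.5111, -0.1632, -0.0036]
ee_rot: [2.236, 2.206, -0.001]
contact_force: [-0.5, -7.9, 1.1]
```

Firm contact at about 8 N. Drawing the rod straight back out.

```bash
python3 -m handwheel '[{"hand":2,"dx":-0.5,"dy":0.01,"dz":0,"ax":0,"ay":0,"az":0},{"hand":2,"dx":-0.8,"dy":0.01,"dz":0,"ax":0,"ay":0,"az":0},{"hand":2,"dx":-0.8,"dy":0.01,"dz":0,"ax":0,"ay":0,"az":0},{"hand":2,"dx":-0.8,"dy":0.01,"dz":0,"ax":0,"ay":0,"az":0},{"hand":2,"dx":-0.8,"dy":0.02,"dz":0,"ax":0,"ay":0,"az":0},{"hand":2,"dx":-0.8,"dy":0.01,"dz":0,"ax":0,"ay":0,"az":0},{"hand":2,"dx":-0.8,"dy":0.01,"dz":0,"ax":0,"ay":0,"az":0},{"hand":2,"dx":-0.8,"dy":0.01,"dz":0,"ax":0,"ay":0,"az":0}]'| grep -E "t:|pos|contact"
python3 -m handwheel '[{"hand":2,"dx":-0.8,"dy":0.02,"dz":0,"ax":0,"ay":0,"az":0},{"hand":2,"dx":-0.8,"dy":0.01,"dz":0,"ax":0,"ay":0,"az":0},{"hand":2,"dx":-0.8,"dy":0.01,"dz":0,"ax":0,"ay":0,"az":0},{"hand":2,"dx":-0.8,"dy":0.01,"dz":0,"ax":0,"ay":0,"az":0},{"hand":2,"dx":-0.8,"dy":0.02,"dz":0,"ax":0,"ay":0,"az":0},{"hand":2,"dx":-0.8,"dy":0.01,"dz":0,"ax":0,"ay":0,"az":0},{"hand":2,"dx":-0.8,"dy":0.01,"dz":0,"ax":0,"ay":0,"az":0},{"hand":2,"dx":-0.8,"dy":0.01,"dz":0,"ax":0,"ay":0,"az":0}]'| grep -E "t:|pos|contact"
```

```text
t: 14.3
eef_pos: [0.5112, -0.224, -0.0037]
ee_rot: [-2.236, -2.207, -0.0]
contact_force: [1.3, 1.9, -0.1]
t: 15.1
eef_pos: [0.5113, -0.288, -0.0038]
ee_rot: [-2.236, -2.207, 0.0]
contact_force: [-0.2, 0.9, -0.7]
```

```bash
python3 -m handwheel '[{"hand":2,"dx":-1,"dy":0.02,"dz":0,"ax":0,"ay":0,"az":0},{"hand":2,"dx":-1,"dy":0.01,"dz":0,"ax":0,"ay":0,"az":0},{"hand":2,"dx":-1,"dy":0.02,"dz":0,"ax":0,"ay":0,"az":0},{"hand":2,"dx":-0.5,"dy":0,"dz":0,"ax":0,"ay":0,"az":0},{"hand":2,"dx":0,"dy":0,"dz":0,"ax":0,"ay":0,"az":0}]'
python3 - <<'E'
from h import *
snap('top','t14'); snap('scene','s14'); plan([.5,-.31,-.022],pose(89.3,0),1)
a=cv2.imread('pics/t14.png')[165:240,165:345]; b=cv2.imread('pics/s14.png')[150:270,170:350]
cv2.imwrite('pics/x14.png',np.vstack([cv2.resize(a,(700,292),interpolation=2),cv2.resize(b,(700,467),interpolation=2)[100:400]]))
E
```

```text
t: 15.6
eef_pos: [0.5112, -0.3232, -0.0038]
ee_rot: [2.237, 2.206, -0.0]
contact_force: [0.5, 0.8, -1.2]
finger_gap: 0.0226
grasp_force: 68.4
t 15.7 turn/row deg [-0.00087931 -0.01929679 -0.03990553]
[ 1.19 -1.16  1.82]
```

View pics/x14.png

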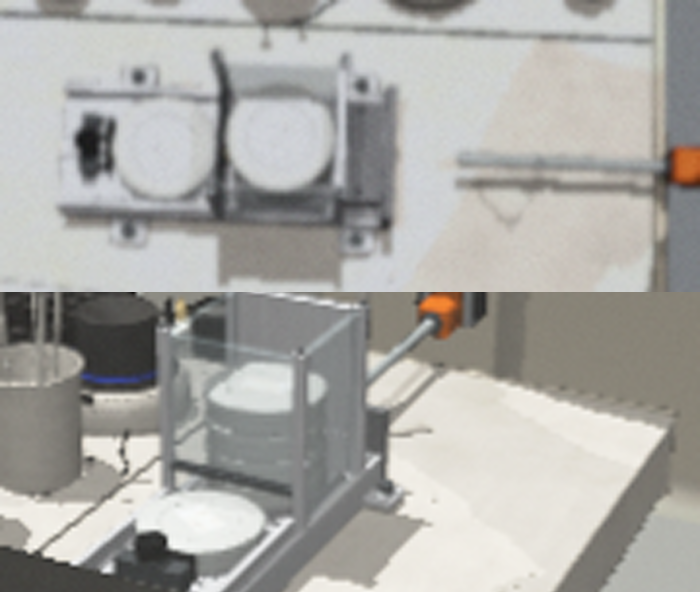

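The stack has dropped flat, box 1 sits at the stop, and the rod is out. Now laying the rod back on its original clear spot.

```bash
python3 -m handwheel '[{"hand":2,"dx":0,"dy":-1,"dz":-1,"ax":0,"ay":0,"az":0},{"hand":2,"dx":0.5,"dy":-3,"dz":-1,"ax":0,"ay":0,"az":0},{"hand":2,"dx":0.5,"dy":-3,"dz":0,"ax":0,"ay":0,"az":-2},{"hand":2,"dx":0.5,"dy":-2.5,"dz":0,"ax":0,"ay":0,"az":-5},{"hand":2,"dx":0.5,"dy":0,"dz":0,"ax":0,"ay":0,"az":-5.8},{"hand":2,"dx":0,"dy":0,"dz":0,"ax":0,"ay":0,"az":0}]'
python3 - <<'E'
from h import *
plan([.402,-.182,.0175],pose(102.1,0),4)
E
```

```text
t: 16.3
eef_pos: [0.4151, -0.3015, 0.0171]
ee_rot: [1.973, 2.444, -0.0]
contact_force: [0.3, -0.1, -1.3]
finger_gap: 0.0231
grasp_force: 68.5
t 16.3 turn/row deg [0.00169611 0.00489977 0.01882646]
[ 2.99  0.31 -0.01]
[ 2.99  0.31 -0.01]
[ 2.99  0.31 -0.01]
[ 2.99  0.31 -0.01]
```

```bash
python3 -m handwheel '[{"hand":2,"dx":3,"dy":0.3,"dz":0,"ax":0,"ay":0,"az":0},{"hand":2,"dx":3,"dy":0.3,"dz":0,"ax":0,"ay":0,"az":0},{"hand":2,"dx":3,"dy":0.3,"dz":0,"ax":0,"ay":0,"az":0},{"hand":2,"dx":3,"dy":0.3,"dz":0.8,"ax":0,"ay":0,"az":0},{"hand":2,"dx":0,"dy":0,"dz":1.5,"ax":0,"ay":0,"az":0},{"hand":2,"dx":0,"dy":0,"dz":1.0,"ax":0,"ay":0,"az":0},{"hand":2,"dx":0,"dy":0,"dz":0.4,"ax":0,"ay":0,"az":0},{"hand":2,"dx":0,"dy":0,"dz":0,"ax":0,"ay":0,"az":0}]'
```

```text
t: 17.1
eef_pos: [0.4025, -0.1824, -0.0211]
ee_rot: [-1.977, -2.44, 0.0]
contact_force: [-0.2, 0.9, -0.2]
finger_gap: 0.0231
grasp_force: 68.6
```

```bash
python3 -m handwheel '[{"hand":2,"dx":0,"dy":0,"dz":0.08,"ax":0,"ay":0,"az":0},{"hand":3.2,"dx":0,"dy":0,"dz":0,"ax":0,"ay":0,"az":0},{"hand":5,"dx":0,"dy":0,"dz":0,"ax":0,"ay":0,"az":0},{"hand":5,"dx":0,"dy":0,"dz":0,"ax":0,"ay":0,"az":0},{"hand":5,"dx":0,"dy":0,"dz":0,"ax":0,"ay":0,"az":0},{"hand":5,"dx":0,"dy":0,"dz":-1.5,"ax":0,"ay":0,"az":0},{"hand":5,"dx":0,"dy":0,"dz":-3,"ax":0,"ay":0,"az":0},{"hand":5,"dx":0,"dy":0,"dz":-4,"ax":0,"ay":0,"az":0}]'
python3 -m handwheel '[{"hand":5,"dx":-1,"dy":0,"dz":-4,"ax":0,"ay":0,"az":0},{"hand":5,"dx":-2,"dy":0,"dz":-3,"ax":0,"ay":0,"az":0},{"hand":5,"dx":0,"dy":0,"dz":0,"ax":0,"ay":0,"az":0},{"hand":5,"dx":0,"dy":0,"dz":0,"ax":0,"ay":0,"az":0},{"hand":5,"dx":0,"dy":0,"dz":0,"ax":0,"ay":0,"az":0},{"hand":5,"dx":0,"dy":0,"dz":0,"ax":0,"ay":0,"az":0}]'
python3 - <<'E'
from h import *
snap('wrist','w16'); snap('scene','s16'); c=load('w16')
v,u=np.mgrid[0:384:2,100:412:2]; P=np.array([atd(c,a,b) for a,b in zip(u.ravel(),v.ravel())])
hsv=cv2.cvtColor(c['p'],cv2.COLOR_RGB2HSV)[v.ravel(),u.ravel()]
o=(hsv[:,0]>3)&(hsv[:,0]<16)&(hsv[:,1]>150)&(hsv[:,2]>60)&(P[:,2]<.04)
print('grip',np.median(P[o],0)); S=P[~o&(P[:,2]>.011)&(P[:,2]<.022)&(abs(P[:,0]-.38)<.03)&(P[:,1]>-.14)&(P[:,1]<0)]; print('shaft top z near/far',np.percentile(S[S[:,1]<-.1][:,2],90),np.percentile(S[S[:,1]>-.05][:,2],90))
a=cv2.imread('pics/w16.png'); b=cv2.imread('pics/s16.png')[150:300,180:360]
cv2.imwrite('pics/x16.png',np.hstack([cv2.resize(a,(400,300)),cv2.resize(b,(400,333),interpolation=2)[:300]]))
E
```

```text
t: 17.9
eef_pos: [0.4016, -0.1814, 0.0635]
ee_rot: [-1.973, -2.441, 0.0]
contact_force: [0.6, -1.2, 1.2]
finger_gap: 0.0502
grasp_force: 0.0
t: 18.5
eef_pos: [0.4082, -0.2107, 0.1325]
ee_rot: [-1.974, -2.442, 0.0]
contact_force: [0.3, 0.1, 0.3]
finger_gap: 0.05
grasp_force: 0.0
grip [ 0.40113056 -0.1724236   0.02444539]
shaft top z near/far 0.017259927389798122 0.01674374415270974
```

View pics/x16.png

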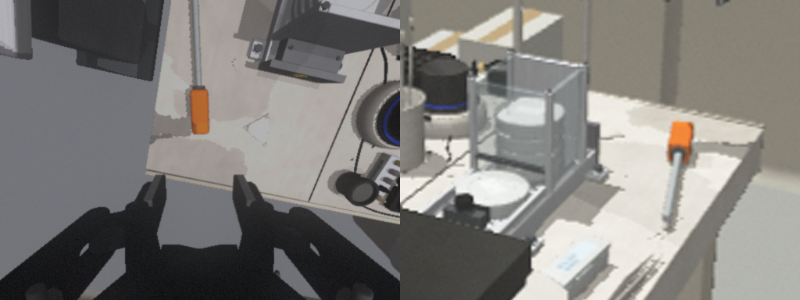

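The rod lies flat on the bench, box 1 is against the stop, and the stack is down in the tower with the gripper clear. Handing in.

```bash
python3 -c "
from bench import arm
print(arm.job_done())"
```

```text
the job is handed in; nothing more can be done
None
```

The bottom box was fed out and pressed against the end stop with about 8 N, the rod was drawn out so the stack dropped one place, the rod was laid flat back on its original spot, and the job was handed in at about 19 s (no verdict was returned).

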